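# Wind the square noodle timer without letting it spin

### The job

An order has just come in: on the order table, wind the square timer by turning its knob clockwise until the pointer lines up with the raised dark stud on top of its case, then let go. The timer is light and its knob is stiff, so press down on the knob while you turn, so that the timer neither spins nor slides and is left standing where and as it stood. Leave the round timer alone.

Things in the scene. Friction and masses are not known exactly. Their poses are not given: they have to be found in the camera images.
- dial (a joint): Turn of the square timer's knob relative to its case, in rad; it grows as the knob turns clockwise seen from above. At 1.60 the pointer lines up with the stud; it starts somewhere between 0.2 and 0.8 and its stops are at 0 and 3.0. Stiff: it takes about 0.15 N m to turn, and stays where it is left. With nothing pressing on it, the timer (0.22 kg) spins on the table before the knob turns; about 8 to 12 N of downward push holds it still.
- dial_grip (a point): Middle of the grip of the square timer's black knob, on its vertical axis, 85 mm above the table. The grip is an upright bar 42 long, 14 thick, 30 mm high (15 below to 15 above this point) on a disc 48 mm across, 8 thick. x: along the bar to its pointer end (white line, black nib 32 mm from the axis); z up. Sprung: can be pushed down 6 mm, about 2 N per mm, and comes back up.
- stud (a point): Top of the dark steel stud (10 mm across, 8 mm high) on top of the square timer's case, 38 mm from the knob's axis and 62 mm above the table. The axes are those of the case: the stud lies on the -x side of the knob, z is up. The case is a plain white box, 90 x 90 mm, its top 54 mm above the table, standing loose on four rubber feet; the knob's axis is at its centre.
- round_timer: The other timer, not to be used: the same knob and stud on a round white case, 92 mm across, its knob's top 100 mm above the table. Origin at the centre of its underside, z up.
Mind the look-alikes: they are no part of the job. Leave any red or turquoise look-alike of the part that bears dial alone.

How it is judged (in metres and radians):
At the end, for the whole second after the job is handed in: The square timer's pointer is within 0.2 rad (11 degrees) of its stud (knob at 1.4 to 1.8), its stud and its knob's centre are each within 15 mm of where they were at the start, and it stands upright on the table (within 0.1 rad) (value of joint dial between 1.4 and 1.8 rad and distance of each of stud, dial_grip from where it was at the start of the episode below 0.015 m and angle between stud's own z axis and vertical below 0.1 rad); the robot touches nothing.
It fails at once if the round timer is moved more than 15 mm (distance of round_timer from where it was at the start of the episode above 0.015 m).
It fails at once if the round timer is gripped or pressed (more than 3 N from the fingers) (contact force between the fingers and round_timer above 3 N).
It also fails if it takes over 32 s, if anything falls off the work surface, if the arm or the gripper's body presses on something with over 40 N, if the wrist force passes 120 N, or if a joint passes its speed limit or range.

### The arm

A 6-joint arm with a two-finger parallel gripper is mounted at the origin on the work surface. World frame = base frame: x ahead of the robot, y to its left, z up, the work surface at z = 0. Lengths are in mm, angles in rad, forces in N, time in s.
With the tool pointing down it reaches from about 400 to 925 mm from the base axis. Payload 12.5 kg.
Tool frame: the origin (TCP) lies on the mounting face of the last link; the fingertips stand 190 mm ahead of it and the grasp point (between the pads) lies 171 mm ahead of it (env.grasp_offset is the distance from the TCP to the grasp point, in mm); z points along the fingers, y is the direction in which the jaws open and shut (so a half turn about z gives the same grasp; the last joint's range is limited). The gripper opens to 95 mm and grips with 3 to 60 N. Pads are 20 mm wide; open, the fingers measure 119 mm over their backs; the gripper's body (75 mm by 180 mm) begins 59 mm behind the grasp point.
Start: joints at [-1.45, 0.491, 1.559, -0, 1.092, -0.106], TCP at [140.558, -608.99, 404.761] pointing down, gripper open.
Joint ranges: [-3.1, 3.1], [-0.84, 2.19], [0.05, 2.79], [-1.13, 4.28], [0.06, 2.93], [-2.69, 2.69]. Speed limits (rad/s): [2.22, 2.22, 2.79, 3.14, 3.14, 3.14].

### API

Orientations are given as [roll, pitch, yaw] about the fixed x, y, z axes, in that order (R = Rz(yaw) Ry(pitch) Rx(roll)).
In Python, from cell import env, viewer gives the robot as it stands.
- The arm moves only by the tool play_rows, never from a script. Its argument "increments" is a list of rows, each an object of numbers: "dx", "dy", "dz": the shift along the tool's x, y, z in mm; "rx", "ry", "rz": the turn, a rotation vector about the tool's x, y, z in units of 6 degrees (1.0 is 6 degrees). A call has 1 to 8 rows; each row is the pose to reach, as a shift and turn from the pose measured when the call began, along the tool's axes at that moment; what a row does not reach only later rows make up. A row lasts 1/12 s, in which the tool goes at most 41.7 mm and 7.16 degrees, less where a joint would pass 70% of its speed; a pose out of reach is approached as far as the arm can. A call with a gripper value outside its range is refused whole. "fingers" is the opening, from 0 (shut) to 1 (fully open), set as the call begins (left out, the last holds). The fingers move at their own pace and stop on an object; the grip force is fixed at half the most. Time passes only in rows, so rows that repeat a pose let the fingers close. It gives the time, the measured TCP pose, the force and the opening at its end, in the units of the state.
- env.state(): the state, without advancing time (a new reading comes with each control period).
- viewer.read_camera(name): name is "side" or "top"; returns a dict with "image" (420x560x3 uint8, red, green, blue), "fx", "fy", "cx", "cy" (pixels), "k1" (the pictures are not rectified: a ray, as slopes to the right and down, at radius r is drawn at 1 + k1 r^2 times it, then the intrinsics apply), "rvec" (rotation vector, rad) and "tvec" (3), from world to camera coordinates, as OpenCV has them. Camera axes: x right, y down, z forward; pixel columns grow to the right and rows downward; lengths in mm; the calibration is good to about 2 mm. A picture is of the moment at which its call begins. There is no depth.
- env.job_done(): hands the job in, once; it reports no verdict.
The state is a dict: "t": time; "joints": joint angles; "qvel": joint speeds; "tau": joint torques, N m; "eef_pos": TCP position; "tcp_rot": TCP orientation; "ft_force": force on the tool from outside, world axes, zero at the start; "moment": the same for the moment, N m; "opening": opening from 0.0 (shut) to 1.0 (fully open).
Only numpy, scipy, OpenCV 4.12 (cv2) and the standard library are available. Lean on these libraries where they do the work, as an engineer would, in place of code of your own. Each camera call takes 0.05 s, during which the arm holds its last target.

## Working session

There is one attempt and no reset: what is moved stays moved. The work goes in short steps, Python scripts to look and compute and a tool call to move; the robot and the scene stay as the last step left them, time stands still between calls to the robot, and variables do not carry over. Pictures are saved under pics/ and viewed, and the job is handed in when it is done.

Besides the shell and the picture viewer there is one more tool, called after "Call:" by a JSON object that holds its "name" and its "arguments", one argument or row to a line. play_rows: Moves the arm, as the interface text tells. Its arguments: {"type":"object","properties":{"increments":{"type":"array","items":{"type":"object","properties":{"dx":{"type":"number"},"dy":{"type":"number"},"dz":{"type":"number"},"rx":{"type":"number"},"ry":{"type":"number"},"rz":{"type":"number"}}}},"fingers":{"type":"number"}},"required":["increments"]}

```bash
mkdir -p pics; ls
python3 - <<'E'
from cell import env, viewer
import cv2
for n in("side","top"):
    c=viewer.read_camera(n); cv2.imwrite(f"pics/{n}0.png",c["image"][:,:,::-1])
    print(n,{k:v for k,v in c.items() if k!="image"})
print(env.state())
E
```

```text
pics
side {'fx': 452.0623946210438, 'fy': 452.0623946210438, 'cx': 281.3051707905464, 'cy': 216.21184818167606, 'k1': -0.15202239393024158, 'rvec': array([ 0.13318103, -2.89225189,  1.16319171]), 'tvec': array([ 390.79646461,   40.94213992, 1215.98889701])}
top {'fx': 514.1186413792177, 'fy': 514.1186413792177, 'cx': 277.9628439832517, 'cy': 211.65519353128673, 'k1': -0.04555842231976734, 'rvec': array([ 2.15989181, -2.15995553,  0.15954858]), 'tvec': array([  49.01731739,  386.3355528 , 1161.69095102])}
{'t': 0.1, 'joints': array([-1.44963994e+00,  4.91487524e-01,  1.55936058e+00, -3.19381781e-05,
        1.09170117e+00, -1.05558199e-01]), 'qvel': array([ 4.90499316e-05, -1.71305293e-03, -5.85611506e-04,  2.87031105e-04,
       -1.35612515e-03,  8.36487243e-04]), 'tau': array([ 3.60492209e-03, -6.13625336e+01, -2.58606952e+01,  6.94590295e-02,
        4.70342254e-02, -5.18751915e-05]), 'eef_pos': array([ 140.52866968, -608.97508574,  404.23701918]), 'tcp_rot': array([-3.14063837e+00, -7.26210075e-05,  2.26729283e-01]), 'ft_force': array([ 0.22551724, -0.02666981, -0.79786222]), 'moment': array([-0.05548531,  0.00320894,  0.03295527]), 'opening': 1.0027143230206557}
```

View pics/side0.png

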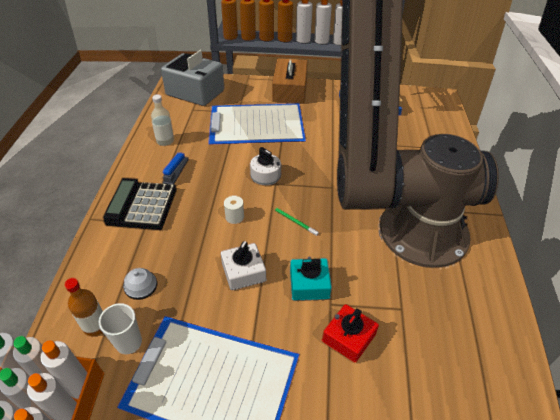

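View pics/top0.png

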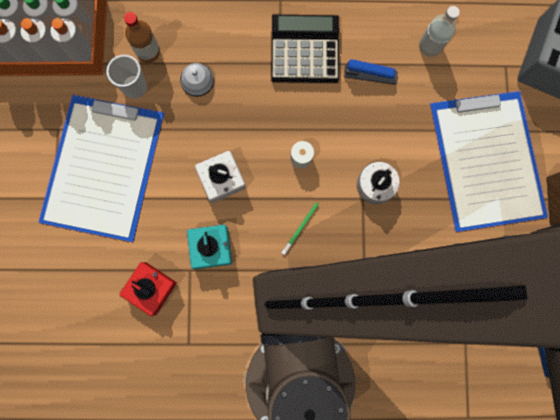

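Candidates in the top view: white square timer (220,176), round white timer (379,182), turquoise look-alike (209,247) and red look-alike (148,289). I choose the white square one, which is at (243,265) in the side view, and check it in a close crop.

```bash
cat > h.py <<'E'
import numpy as np, cv2
from cell import env, viewer
from scipy.spatial.transform import Rotation as Ro
def cast(c,px,z):
    d=np.array([c["k1"],0,0,0,0.])
    # radial: 1+k1 r^2
    K=np.array([[c["fx"],0,c["cx"]],[0,c["fy"],c["cy"]],[0,0,1]])
    u=cv2.undistortPoints(np.array(px,float).reshape(-1,1,2),K,d).reshape(-1,2)
    R,_=cv2.Rodrigues(c["rvec"]);o=-R.T@c["tvec"]
    r=np.c_[u,np.ones(len(u))]@R
    return o+r*((z-o[2])/r[:,2])[:,None]
def proj(c,P):
    K=np.array([[c["fx"],0,c["cx"]],[0,c["fy"],c["cy"]],[0,0,1]])
    return cv2.projectPoints(np.array(P,float).reshape(-1,1,3),c["rvec"],c["tvec"],K,np.array([c["k1"],0,0,0,0.]))[0].reshape(-1,2)
E
python3 - <<'E'
from h import *
t=cv2.imread("pics/top0.png")[145:210,185:255]; s=cv2.imread("pics/side0.png")[230:295,210:280]
f=lambda a:cv2.resize(a,(390,390),interpolation=cv2.INTER_CUBIC)
cv2.imwrite("pics/crop0.png",np.hstack([f(t[:65,:65]),f(s[:65,:65])]))
E
```

```text
(no output)
```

View pics/crop0.png

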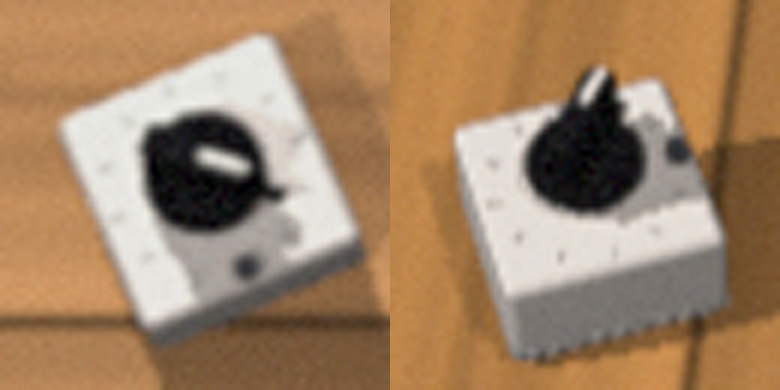

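Run:
```python
from h import *
c=viewer.read_camera("top"); s=viewer.read_camera("side")
T=lambda p:np.array(p)/6+[185,145]-0.4
S=lambda p:np.array(p)/6+[210-65,230]-0.4
cor=cast(c,T([(63,125),(270,35),(358,243),(145,325)]),54); print(cor.round(1)); ctr=cor.mean(0);print("ctr",ctr)
print([np.linalg.norm(cor[i]-cor[i-1]).round(1) for i in range(4)])
st=cast(c,T([(247,265)]),60)[0]; print("stud",st,np.linalg.norm((st-ctr)[:2]))
cs=cast(s,S([(455,128),(655,80),(725,245),(512,297)]),54);print("side ctr",cs.mean(0),cs.round(0).tolist())
print("side stud",cast(s,S([(679,149)]),60))
ln=cast(c,T([(195,153),(250,163)]),100);print("line",ln)
l2=cast(s,S([(580,103),(606,68)]),100);print("side line",l2)
nib=cast(c,T([(280,193)]),[65][0]);print("nib65",nib,cast(c,T([(280,193)]),100),cast(c,T([(280,193)]),85))
a=lambda v:np.degrees(np.arctan2(v[1],v[0]))
print("stud ang",a(st-ctr),"line",a(ln[1]-ln[0]),a(l2[1]-l2[0]), "ctr->line end",a(ln[1]-ctr),"nib",a(nib[0]-ctr))
# knob disc
m=(c["image"].max(2)<50).astype(np.uint8);m[:145]=0;m[210:]=0;m[:,:185]=0;m[:,250:]=0
n,l,stt,ce=cv2.connectedComponentsWithStats(m);print(stt[1:],ce[1:])
```

```text
[[488.5 238.1  54. ]
 [523.7 159.9  54. ]
 [443.1 125.8  54. ]
 [411.7 205.6  54. ]]
ctr [466.76148662 182.34551868  54.        ]
[np.float64(83.4), np.float64(85.7), np.float64(87.5), np.float64(85.8)]
stud [433.58213894 167.01859213  60.        ] 36.548376024957044
side ctr [469.43970227 187.92319357  54.        ] [[527.0, 164.0, 54.0], [449.0, 131.0, 54.0], [412.0, 212.0, 54.0], [490.0, 245.0, 54.0]]
side stud [[434.50200339 170.79811888  60.        ]]
line [[467.78970569 182.96343252 100.        ]
 [464.10595091 162.90795074 100.        ]]
side line [[470.17621574 184.0201605  100.        ]
 [462.70826978 165.45493285 100.        ]]
nib65 [[460.10092493 154.56932426  65.        ]] [[453.00636807 151.87121055 100.        ]] [[456.04689244 153.027545    85.        ]]
stud ang -155.2058125193137 line -100.40797350176864 -111.91267807998125 ctr->line end -97.77951411610809 nib -103.48456665758107
[[210 165  21  18 241]] [[218.25726141 173.85477178]]
```

```bash
cat >> h.py <<'E'
def plan(P,yaw=None):
    s=env.state();R=Ro.from_euler("xyz",s["tcp_rot"])
    G=Ro.from_euler("xyz",[np.pi,0,np.radians(yaw) if yaw is not None else s["tcp_rot"][2]])
    d=R.inv().apply(np.array(P)-s["eef_pos"]);r=np.degrees((R.inv()*G).as_rotvec())/6
    print("shift",d.round(1),"rot",r.round(2),"len",np.linalg.norm(d).round(0),"yaw now",np.degrees(s["tcp_rot"]).round(2))
E
python3 - <<'E'
from h import *
plan([340,-380,404],35)
E
```

```text
shift [ 245.8 -178.3    0.5] rot [-0.01 -0.   -3.67] len 304.0 yaw now [-179.96   -0.     12.99]
```

Call:
{"name": "play_rows", "arguments": {
  "increments": [
    {"dx": 31,"dy": -22,"rz": -0.45},
    {"dx": 62,"dy": -45,"rz": -0.9},
    {"dx": 93,"dy": -67,"rz": -1.4},
    {"dx": 124,"dy": -89,"rz": -1.8},
    {"dx": 155,"dy": -111,"rz": -2.3},
    {"dx": 186,"dy": -134,"rz": -2.8},
    {"dx": 216,"dy": -156,"rz": -3.2},
    {"dx": 246,"dy": -178,"rz": -3.67}
  ],
  "fingers": 1
}}

```text
invalid input
```

Run:
```python
from h import *
print(env.state()["eef_pos"],env.state()["t"])
plan([440,-100,390],55)
```

```text
[ 140.56701178 -608.96725928  404.40629591] 0.2
shift [ 406.2 -428.6   14.7] rot [-0.01 -0.   -7.  ] len 591.0 yaw now [-179.96   -0.     12.99]
```

Call:
{"name": "play_rows", "arguments": {
  "increments": [
    {"dx": 31,"dy": -22,"dz": 0,"rx": 0,"ry": 0,"rz": -0.45},
    {"dx": 62,"dy": -45,"dz": 0,"rx": 0,"ry": 0,"rz": -0.9},
    {"dx": 93,"dy": -67,"dz": 0,"rx": 0,"ry": 0,"rz": -1.4},
    {"dx": 124,"dy": -89,"dz": 0,"rx": 0,"ry": 0,"rz": -1.8},
    {"dx": 155,"dy": -111,"dz": 0,"rx": 0,"ry": 0,"rz": -2.3},
    {"dx": 186,"dy": -134,"dz": 0,"rx": 0,"ry": 0,"rz": -2.8},
    {"dx": 216,"dy": -156,"dz": 0,"rx": 0,"ry": 0,"rz": -3.2},
    {"dx": 246,"dy": -178,"dz": 0,"rx": 0,"ry": 0,"rz": -3.67}
  ],
  "fingers": 1.0
}}

```text
t: 0.87
eef_pos: [341.1, -378.6, 404.6]
tcp_rot: [-3.141, -0.0, 0.613]
ft_force: [1.1, 0.2, 0.3]
opening: 1.0
```

Run:
```python
from h import *
print(env.state()["eef_pos"],env.state()["t"])
plan([430,-100,390],55)
```

```text
[ 341.06493223 -378.62539497  404.58100233] 0.8667
shift [ 233.  -176.7   14.7] rot [-0.   -0.   -3.31] len 293.0 yaw now [-1.7997e+02 -2.0000e-02  3.5120e+01]
```

Call:
{"name": "play_rows", "arguments": {
  "increments": [
    {"dx": 29,"dy": -22,"dz": 1,"rx": 0,"ry": 0,"rz": -0.4},
    {"dx": 58,"dy": -44,"dz": 3,"rx": 0,"ry": 0,"rz": -0.8},
    {"dx": 87,"dy": -66,"dz": 5,"rx": 0,"ry": 0,"rz": -1.2},
    {"dx": 116,"dy": -88,"dz": 7,"rx": 0,"ry": 0,"rz": -1.6},
    {"dx": 145,"dy": -110,"dz": 9,"rx": 0,"ry": 0,"rz": -2.0},
    {"dx": 174,"dy": -132,"dz": 11,"rx": 0,"ry": 0,"rz": -2.4},
    {"dx": 203,"dy": -154,"dz": 13,"rx": 0,"ry": 0,"rz": -2.8},
    {"dx": 233,"dy": -177,"dz": 15,"rx": 0,"ry": 0,"rz": -3.3}
  ],
  "fingers": 1.0
}}

```text
t: 1.53
eef_pos: [429.9, -98.1, 389.8]
tcp_rot: [3.142, -0.001, 0.96]
ft_force: [0.7, -1.4, 0.8]
opening: 1.0
```

Run:
```python
from h import *
print(env.state()["eef_pos"],env.state()["t"])
plan([468,184,380],75)
```

```text
[429.93903879 -98.11558852 389.77514978] 1.5333
shift [ 253.  -130.6    9.9] rot [ 0.   -0.01 -3.33] len 285.0 yaw now [ 1.800e+02 -3.000e-02  5.502e+01]
```

Call:
{"name": "play_rows", "arguments": {
  "increments": [
    {"dx": 32,"dy": -16,"dz": 1,"rx": 0,"ry": 0,"rz": -0.4},
    {"dx": 64,"dy": -32,"dz": 2,"rx": 0,"ry": 0,"rz": -0.8},
    {"dx": 96,"dy": -49,"dz": 4,"rx": 0,"ry": 0,"rz": -1.2},
    {"dx": 128,"dy": -66,"dz": 5,"rx": 0,"ry": 0,"rz": -1.6},
    {"dx": 160,"dy": -83,"dz": 7,"rx": 0,"ry": 0,"rz": -2.0},
    {"dx": 192,"dy": -99,"dz": 8,"rx": 0,"ry": 0,"rz": -2.5},
    {"dx": 223,"dy": -115,"dz": 9,"rx": 0,"ry": 0,"rz": -2.9},
    {"dx": 253,"dy": -131,"dz": 10,"rx": 0,"ry": 0,"rz": -3.3}
  ],
  "fingers": 1.0
}}

```text
t: 2.2
eef_pos: [467.5, 186.3, 379.9]
tcp_rot: [3.141, -0.001, 1.308]
ft_force: [0.2, -0.8, 1.2]
opening: 1.003
```

Run:
```python
from h import *
plan([468,184,300],75)
for n in("side","top"):
    c=viewer.read_camera(n); cv2.imwrite(f"pics/{n}1.png",c["image"][:,:,::-1])
print(env.state()["eef_pos"],env.state()["ft_force"],env.state()["moment"])
```

```text
shift [-2.1  1.  79.9] rot [ 0.   -0.01 -0.01] len 80.0 yaw now [ 1.7999e+02 -3.0000e-02  7.4960e+01]
[467.7299657  187.7687623  379.60280294] [ 0.22975227 -0.2327731  -0.03872305] [ 0.01068122 -0.06596228 -0.04857017]
```

View pics/side1.png

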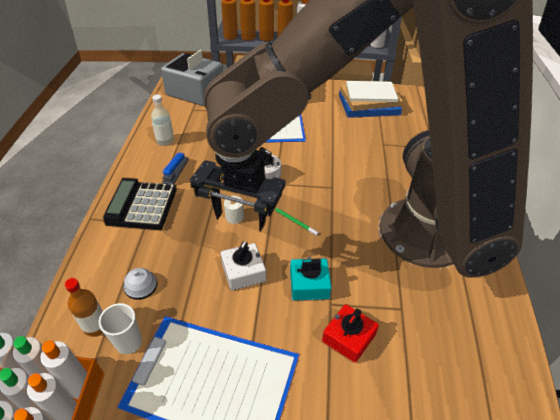

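View pics/top1.png

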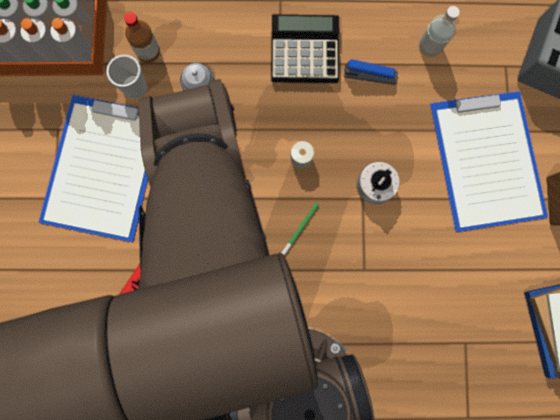

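Call:
{"name": "play_rows", "arguments": {
  "increments": [
    {"dx": -2,"dy": 1,"dz": 25,"rx": 0,"ry": 0,"rz": 0},
    {"dx": -2,"dy": 1,"dz": 50,"rx": 0,"ry": 0,"rz": 0},
    {"dx": -2,"dy": 1,"dz": 70,"rx": 0,"ry": 0,"rz": 0},
    {"dx": -2,"dy": 1,"dz": 80,"rx": 0,"ry": 0,"rz": 0},
    {"dx": -2,"dy": 1,"dz": 80,"rx": 0,"ry": 0,"rz": 0},
    {"dx": -2,"dy": 1,"dz": 80,"rx": 0,"ry": 0,"rz": 0}
  ],
  "fingers": 0.55
}}

```text
t: 2.8
eef_pos: [468.5, 185.4, 299.9]
tcp_rot: [-3.141, -0.001, 1.311]
ft_force: [0.7, -0.9, 0.7]
opening: 0.638
```

Run:
```python
from h import *
plan([468,184.5,264],75)
s=viewer.read_camera("side"); im=s["image"][:,:,::-1].copy()
cv2.imwrite("pics/side2.png",cv2.resize(im[180:300,170:330],(800,600),interpolation=cv2.INTER_CUBIC))
print(env.state()["eef_pos"],env.state()["ft_force"],env.state()["moment"])
```

```text
shift [-1.  -0.2 35.9] rot [-0.   -0.01  0.02] len 36.0 yaw now [-1.7999e+02 -5.0000e-02  7.5090e+01]
[468.52949382 185.45517418 300.42315971] [-0.49643348  0.43717387  0.13487786] [-1.02446547e-04 -1.29472381e-01  8.46841258e-02]
```

View pics/side2.png

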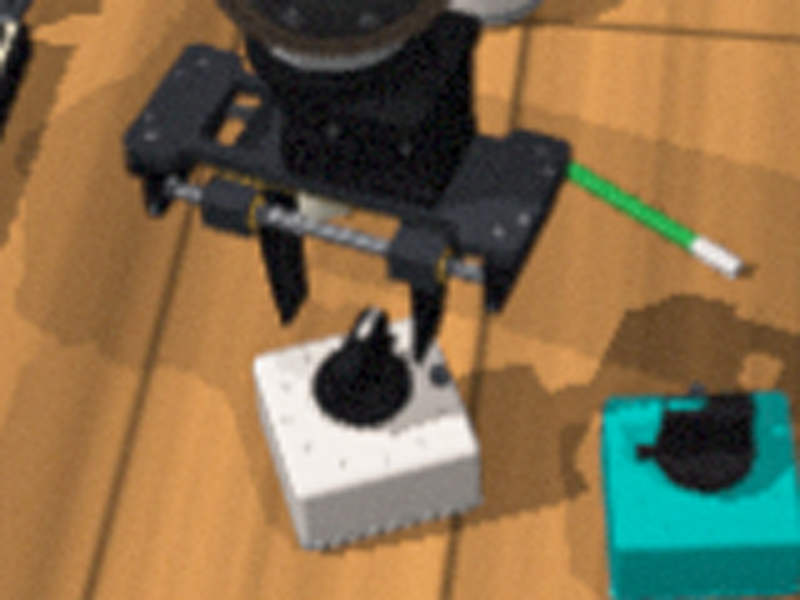

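The view shows the fingers straddling the knob's bar, tips at crop pixels (290,320) and (420,360), with the bar between them at (372,330). Now I descend.

Call:
{"name": "play_rows", "arguments": {
  "increments": [
    {"dx": -1,"dy": 0,"dz": 10,"rx": 0,"ry": 0,"rz": 0},
    {"dx": -1,"dy": 0,"dz": 20,"rx": 0,"ry": 0,"rz": 0},
    {"dx": -1,"dy": 0,"dz": 30,"rx": 0,"ry": 0,"rz": 0},
    {"dx": -1,"dy": 0,"dz": 36,"rx": 0,"ry": 0,"rz": 0},
    {"dx": -1,"dy": 0,"dz": 36,"rx": 0,"ry": 0,"rz": 0},
    {"dx": -1,"dy": 0,"dz": 36,"rx": 0,"ry": 0,"rz": 0}
  ],
  "fingers": 0.5
}}

```text
t: 3.35
eef_pos: [468.4, 184.6, 263.9]
tcp_rot: [-3.142, -0.001, 1.311]
ft_force: [-0.4, 0.1, 0.2]
opening: 0.5
```

Run:
```python
from h import *
plan([468,184.5,264],75)
s=viewer.read_camera("side"); im=s["image"][:,:,::-1].copy()
cv2.imwrite("pics/side3.png",cv2.resize(im[200:290,190:310],(800,600),interpolation=cv2.INTER_CUBIC))
print(env.state()["eef_pos"],env.state()["ft_force"],env.state()["moment"])
```

```text
shift [-0.1 -0.3 -0.1] rot [-0.   -0.01  0.02] len 0.0 yaw now [-1.80e+02 -5.00e-02  7.51e+01]
[468.42257911 184.57676275 264.29920358] [-0.89153404 -1.22154199  0.36424501] [-0.02577204 -0.03909453 -0.07297592]
```

View pics/side3.png

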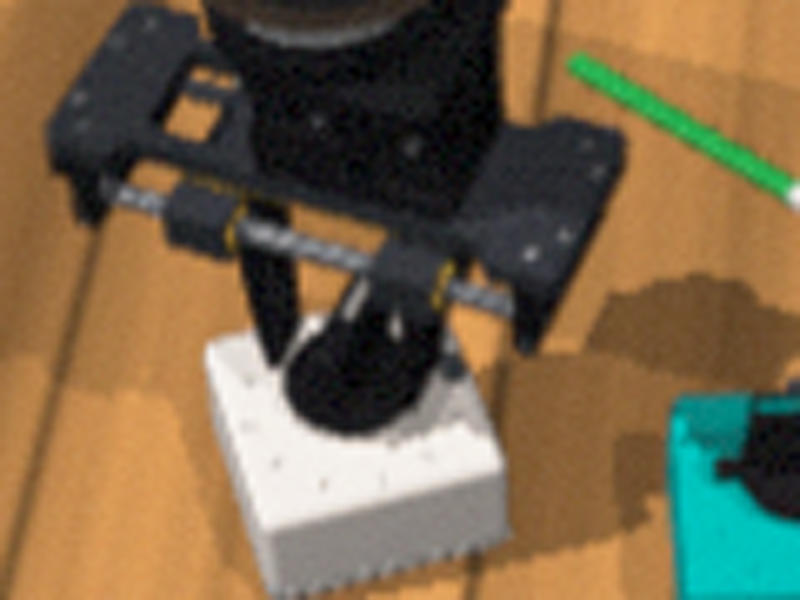

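Run:
```python
from h import *
c=viewer.read_camera("top"); s=viewer.read_camera("side")
T=lambda p:np.array(p)/6+[185,145]-0.4
S=lambda p:np.array(p)/6+[145,230]-0.4
print("disc top",cast(c,T([(203,172)]),68)); print("disc side",cast(s,S([(585,163)]),68))
# fingertip midpoint & bar in current side view
F=lambda p:np.array(p)/6.667+[190,200]-0.4
print("tips expected px",(proj(s,[[468.4+7*0,184.6,73]])-[190,200]+.4)*6.667)
y=np.array([np.sin(1.311),-np.cos(1.311),0])
for w in(-24,24): print(w,(proj(s,[np.array([468.4,184.6,73])+w*y])-[190,200]+.4)*6.667)
print("line side top z100",(proj(s,[[468.4,184.6,100]])-[190,200]+.4)*6.667)
```

```text
disc top [[467.45562677 183.22958007  68.        ]]
disc side [[469.35005054 187.85262111  68.        ]]
tips expected px [[353.28331966 365.28477261]]
-24 [[416.23967477 384.02335485]]
24 [[291.0562723 346.7156987]]
line side top z100 [[349.29616025 316.13261995]]
```

Call:
{"name": "play_rows", "arguments": {
  "increments": [
    {"dx": 0,"dy": 0,"dz": 0,"rx": 0,"ry": 0,"rz": 0},
    {"dx": 0,"dy": 0,"dz": 0,"rx": 0,"ry": 0,"rz": 0},
    {"dx": 0,"dy": 0,"dz": 0,"rx": 0,"ry": 0,"rz": 0},
    {"dx": 0,"dy": 0,"dz": 0,"rx": 0,"ry": 0,"rz": 0},
    {"dx": 0,"dy": 0,"dz": 0,"rx": 0,"ry": 0,"rz": 0},
    {"dx": 0,"dy": 0,"dz": 0,"rx": 0,"ry": 0,"rz": 0},
    {"dx": 0,"dy": 0,"dz": 0,"rx": 0,"ry": 0,"rz": 0},
    {"dx": 0,"dy": 0,"dz": 0,"rx": 0,"ry": 0,"rz": 0}
  ],
  "fingers": 0.0
}}

```text
t: 4.17
eef_pos: [468.5, 184.6, 264.7]
tcp_rot: [3.14, -0.002, 1.311]
ft_force: [-0.2, -0.1, 0.1]
opening: 0.145
```

```bash
cat > look.py <<'E'
from h import *
import sys
s=viewer.read_camera("side"); im=s["image"][:,:,::-1].copy()
cv2.imwrite(f"pics/{sys.argv[1]}.png",cv2.resize(im[200:290,190:310],(800,600),interpolation=cv2.INTER_CUBIC))
e=env.state();print(e["t"],e["eef_pos"],np.degrees(e["tcp_rot"]),e["ft_force"],e["moment"],e["opening"])
E
python3 look.py side4
```

```text
4.2167 [468.45198242 184.61607284 264.70088417] [ 1.79909628e+02 -1.03141957e-01  7.51076267e+01] [ 0.70534367  1.27838474 -0.07793075] [-0.01758148 -0.20242208  0.04397691] 0.1429910066512526
```

View pics/side4.png

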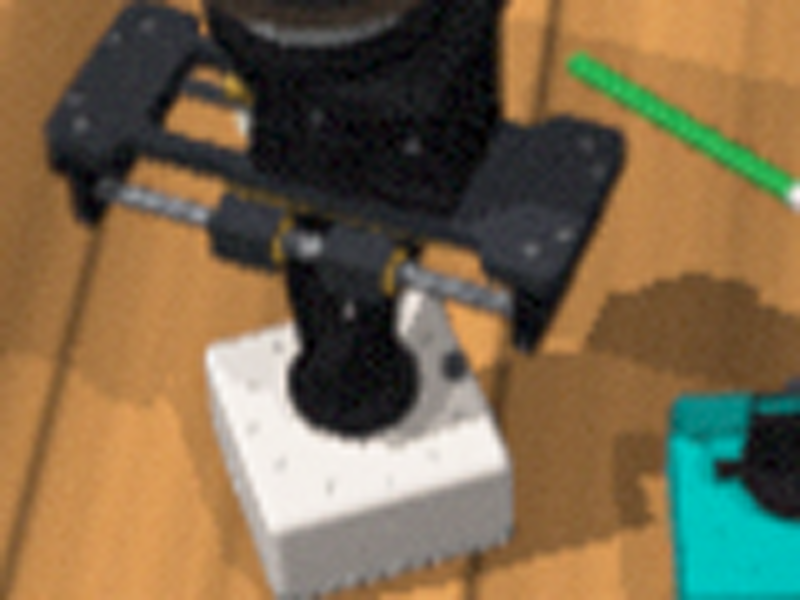

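Call:
{"name": "play_rows", "arguments": {
  "increments": [
    {"dx": 0,"dy": 0,"dz": 2,"rx": 0,"ry": 0,"rz": 0},
    {"dx": 0,"dy": 0,"dz": 4,"rx": 0,"ry": 0,"rz": 0},
    {"dx": 0,"dy": 0,"dz": 5,"rx": 0,"ry": 0,"rz": 0},
    {"dx": 0,"dy": 0,"dz": 5,"rx": 0,"ry": 0,"rz": 0}
  ],
  "fingers": 0.0
}}

```text
t: 4.55
eef_pos: [468.6, 184.7, 259.9]
tcp_rot: [3.139, -0.002, 1.311]
ft_force: [-0.5, 0.2, 9.2]
opening: 0.145
```

```bash
python3 look.py side5
python3 - <<'E'
from h import *
s=viewer.read_camera("side")
F=lambda p:np.array(p)/6.667+[190,200]-0.4
print("stud",cast(s,F([(455,368)]),60)); print("corners",cast(s,F([(205,350),(272,528),(507,463)]),54))
E
```

```text
4.6 [468.58722334 184.66248655 260.01759198] [ 1.79872404e+02 -1.27596190e-01  7.51015565e+01] [-0.13172495 -0.23848726  9.86311713] [-0.0633619   0.16093615 -0.03043239] 0.1455533470233126
stud [[434.17643576 171.8857138   60.        ]]
corners [[526.17265794 167.83987638  54.        ]
 [489.13703001 243.70746622  54.        ]
 [411.56824663 207.77697035  54.        ]]
```

Call:
{"name": "play_rows", "arguments": {
  "increments": [
    {"dx": 0,"dy": 0,"dz": 0.5,"rx": 0,"ry": 0,"rz": 0.3},
    {"dx": 0,"dy": 0,"dz": 0.5,"rx": 0,"ry": 0,"rz": 0.8},
    {"dx": 0,"dy": 0,"dz": 0.5,"rx": 0,"ry": 0,"rz": 1.3},
    {"dx": 0,"dy": 0,"dz": 0.5,"rx": 0,"ry": 0,"rz": 1.8},
    {"dx": 0,"dy": 0,"dz": 0.5,"rx": 0,"ry": 0,"rz": 2.4},
    {"dx": 0,"dy": 0,"dz": 0.5,"rx": 0,"ry": 0,"rz": 3.0},
    {"dx": 0,"dy": 0,"dz": 0.5,"rx": 0,"ry": 0,"rz": 3.6},
    {"dx": 0,"dy": 0,"dz": 0.5,"rx": 0,"ry": 0,"rz": 4.0}
  ],
  "fingers": 0.0
}}

```text
t: 5.32
eef_pos: [468.7, 184.6, 260.0]
tcp_rot: [3.14, -0.003, 0.889]
ft_force: [-0.7, -1.6, 8.6]
opening: 0.147
```

```bash
python3 look.py side6
```

```text
5.3667 [468.67117332 184.6252049  259.9674569 ] [179.89854516  -0.19451813  50.80859716] [-0.25693952 -0.63101956 10.26421105] [-0.26705302  0.1899537   0.1211083 ] 0.1441220114771229
```

View pics/side6.png

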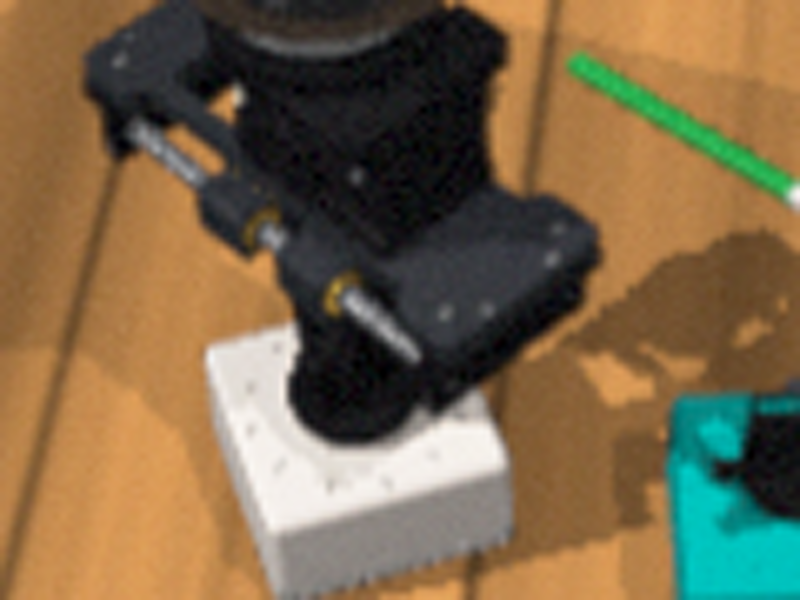

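The case edges have not moved in the picture (front corners still at (272,528) and (507,463)), and the knob is turning. I continue to tool yaw of about 25°.

Call:
{"name": "play_rows", "arguments": {
  "increments": [
    {"dx": 0,"dy": 0,"dz": 0.2,"rx": 0,"ry": 0,"rz": 0.4},
    {"dx": 0,"dy": 0,"dz": 0.2,"rx": 0,"ry": 0,"rz": 1.0},
    {"dx": 0,"dy": 0,"dz": 0.2,"rx": 0,"ry": 0,"rz": 1.6},
    {"dx": 0,"dy": 0,"dz": 0.2,"rx": 0,"ry": 0,"rz": 2.2},
    {"dx": 0,"dy": 0,"dz": 0.2,"rx": 0,"ry": 0,"rz": 2.8},
    {"dx": 0,"dy": 0,"dz": 0.2,"rx": 0,"ry": 0,"rz": 3.4},
    {"dx": 0,"dy": 0,"dz": 0.2,"rx": 0,"ry": 0,"rz": 4.0},
    {"dx": 0,"dy": 0,"dz": 0.2,"rx": 0,"ry": 0,"rz": 4.4}
  ],
  "fingers": 0.0
}}

```text
t: 6.03
eef_pos: [468.8, 184.5, 260.1]
tcp_rot: [3.141, -0.004, 0.423]
ft_force: [-0.4, -2.8, 10.0]
opening: 0.141
```

Call:
{"name": "play_rows", "arguments": {
  "increments": [
    {"dx": 0,"dy": 0,"dz": 0,"rx": 0,"ry": 0,"rz": 0},
    {"dx": 0,"dy": 0,"dz": 0,"rx": 0,"ry": 0,"rz": 0}
  ],
  "fingers": 0.0
}}

```text
t: 6.2
eef_pos: [468.7, 184.4, 260.5]
tcp_rot: [3.141, -0.005, 0.423]
ft_force: [-0.8, -1.6, 7.8]
opening: 0.145
```

```bash
python3 look.py side7
```

```text
6.25 [468.71809283 184.42981639 260.44614897] [179.96144155  -0.25736677  24.24565348] [-0.20665391 -0.81445517  8.53435624] [-0.17223752  0.38561986  0.01310989] 0.1483248395984445
```

View pics/side7.png

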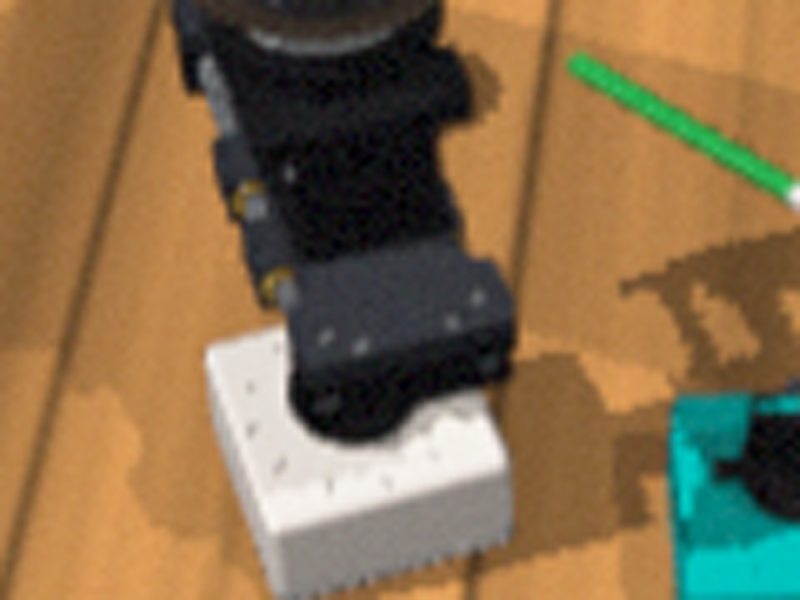

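Call:
{"name": "play_rows", "arguments": {
  "increments": [
    {"dx": 0,"dy": 0,"dz": -1.5,"rx": 0,"ry": 0,"rz": 0},
    {"dx": 0,"dy": 0,"dz": -3,"rx": 0,"ry": 0,"rz": 0},
    {"dx": 0,"dy": 0,"dz": -3,"rx": 0,"ry": 0,"rz": 0}
  ],
  "fingers": 0.0
}}

```text
t: 6.5
eef_pos: [468.6, 184.4, 263.6]
tcp_rot: [3.141, -0.005, 0.423]
ft_force: [-0.4, -0.4, 2.5]
opening: 0.147
```

Call:
{"name": "play_rows", "arguments": {
  "increments": [
    {"dx": 0,"dy": 0,"dz": 0,"rx": 0,"ry": 0,"rz": 0},
    {"dx": 0,"dy": 0,"dz": 0,"rx": 0,"ry": 0,"rz": 0},
    {"dx": 0,"dy": 0,"dz": 0,"rx": 0,"ry": 0,"rz": 0},
    {"dx": 0,"dy": 0,"dz": 0,"rx": 0,"ry": 0,"rz": 0},
    {"dx": 0,"dy": 0,"dz": 0,"rx": 0,"ry": 0,"rz": 0},
    {"dx": 0,"dy": 0,"dz": 0,"rx": 0,"ry": 0,"rz": 0}
  ],
  "fingers": 0.5
}}

```text
t: 7.0
eef_pos: [468.6, 184.4, 263.5]
tcp_rot: [3.141, -0.004, 0.423]
ft_force: [-0.5, 0.2, 0.6]
opening: 0.479
```

Call:
{"name": "play_rows", "arguments": {
  "increments": [
    {"dx": 0,"dy": 0,"dz": -10,"rx": 0,"ry": 0,"rz": 0},
    {"dx": 0,"dy": 0,"dz": -30,"rx": 0,"ry": 0,"rz": 0},
    {"dx": 0,"dy": 0,"dz": -55,"rx": 0,"ry": 0,"rz": 0},
    {"dx": 0,"dy": 0,"dz": -80,"rx": 0,"ry": 0,"rz": 0},
    {"dx": 0,"dy": 0,"dz": -110,"rx": 0,"ry": 0,"rz": 0},
    {"dx": 0,"dy": 0,"dz": -135,"rx": 0,"ry": 0,"rz": 0},
    {"dx": 0,"dy": 0,"dz": -150,"rx": 0,"ry": 0,"rz": 0}
  ],
  "fingers": 0.5
}}

```text
t: 7.58
eef_pos: [467.7, 184.2, 417.0]
tcp_rot: [3.14, -0.008, 0.423]
ft_force: [1.0, -0.2, 0.4]
opening: 0.498
```

```bash
python3 look.py side8
python3 - <<'E'
from h import *
plan([430,-100,410],55)
E
```

```text
7.6333 [467.92646837 184.28168869 418.67396404] [179.89468045  -0.604812    24.25665777] [ 0.31346794 -0.07152053  2.02193743] [-0.00679009 -0.05589934 -0.05273047] 0.49829408367568456
shift [-151.5  243.6    7.5] rot [ 0.04 -0.09 -5.12] len 287.0 yaw now [179.89  -0.6   24.26]
```

View pics/side8.png

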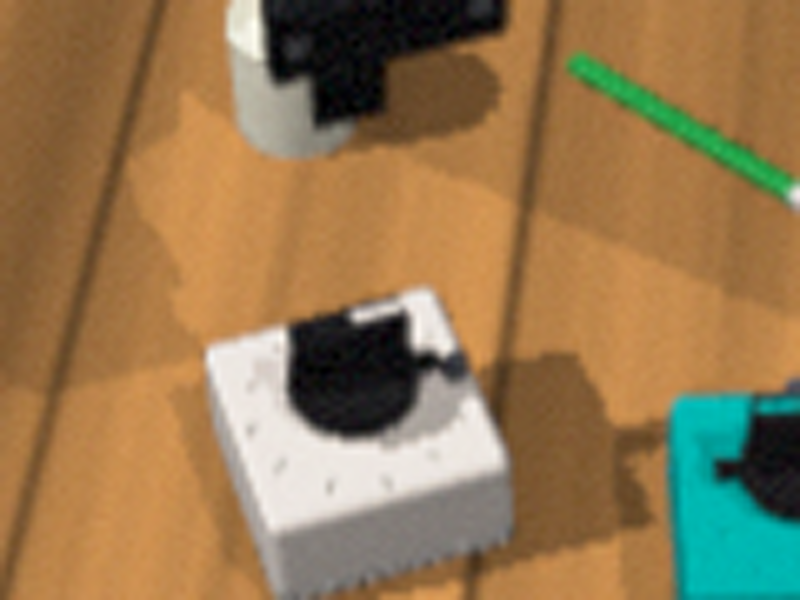

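The nib points at the stud (both near (450,363)) and the case is unmoved. I move the arm aside for a check from the top.

Call:
{"name": "play_rows", "arguments": {
  "increments": [
    {"dx": -19,"dy": 30,"dz": 0,"rx": 0,"ry": 0,"rz": 0},
    {"dx": -38,"dy": 61,"dz": 0,"rx": 0,"ry": 0,"rz": 0},
    {"dx": -57,"dy": 91,"dz": 0,"rx": 0,"ry": 0,"rz": 0},
    {"dx": -76,"dy": 122,"dz": 0,"rx": 0,"ry": 0,"rz": 0},
    {"dx": -95,"dy": 152,"dz": 0,"rx": 0,"ry": 0,"rz": 0},
    {"dx": -114,"dy": 183,"dz": 0,"rx": 0,"ry": 0,"rz": 0},
    {"dx": -133,"dy": 213,"dz": 0,"rx": 0,"ry": 0,"rz": 0},
    {"dx": -151,"dy": 243,"dz": 0,"rx": 0,"ry": 0,"rz": 0}
  ],
  "fingers": 0.5
}}

```text
t: 8.3
eef_pos: [429.2, -100.8, 417.8]
tcp_rot: [3.14, -0.011, 0.423]
ft_force: [1.6, 1.1, -0.0]
opening: 0.498
```

Call:
{"name": "play_rows", "arguments": {
  "increments": [
    {"dx": 0,"dy": 0,"dz": 0,"rx": 0,"ry": 0,"rz": 0},
    {"dx": 0,"dy": 0,"dz": 0,"rx": 0,"ry": 0,"rz": 0}
  ],
  "fingers": 0.5
}}

```text
t: 8.47
eef_pos: [428.7, -102.2, 417.9]
tcp_rot: [3.14, -0.011, 0.42]
ft_force: [-0.5, -0.1, -0.2]
opening: 0.504
```

Run:
```python
from h import *
c=viewer.read_camera("top");im=c["image"][:,:,::-1]
cv2.imwrite("pics/top9f.png",im)
a=im[145:210,185:250]; b=cv2.imread("pics/top0.png")[145:210,185:250]
f=lambda a:cv2.resize(a,(390,390),interpolation=cv2.INTER_CUBIC)
cv2.imwrite("pics/top9.png",np.hstack([f(b),f(a)]))
print(env.state()["t"],env.state()["eef_pos"])
```

```text
8.5167 [ 428.86960367 -101.15697737  417.86513437]
```

View pics/top9.png

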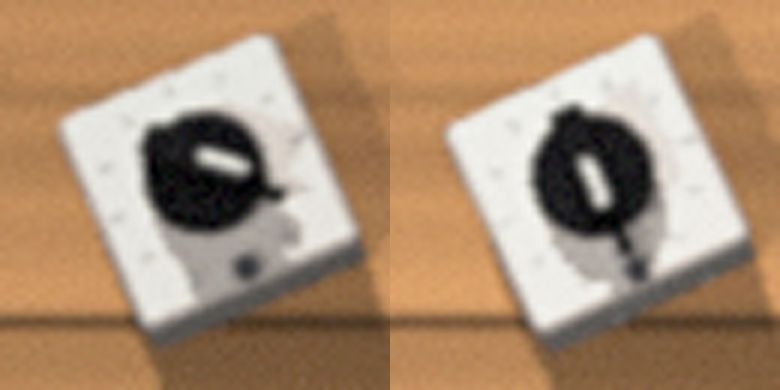

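The nib at (627,245) lies on the line from the white mark to the stud at (637,270). The stud moved under 1 camera pixel (about 2 mm). I hand in.

Run:
```python
from cell import env
print(env.job_done())
```

```text
the job is handed in; nothing more can be done
None
```

The square timer is wound: its pointer lines up with the stud, and I handed the job in at about 8.5 s of the 32 s allowed; it returned no verdict.

I gripped the bar of the white square timer's knob and pressed down with about 10 N. I turned it about 51° clockwise, eased the push to about 2.5 N, opened the fingers and moved the arm clear.

- **Pointer:** in the last top view, the white line, the nib and the stud lie on one line to within a few degrees.
- **Case:** it stands flat and moved about 2 mm, most of it a slight twist of 1–2° when the fingers first closed. During the turn its edges did not move visibly.
- **Round timer:** I did not touch it. The arm passed only above it, so I took no last measurement of its position.
- **Camera disagreement:** the two cameras differed by about 5 mm on the timer's centre. I used a value between them, and the grip was still centred.

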